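Hang the drying basket under the drop hanger

ROBOT

A 6-joint arm with a two-finger parallel gripper is mounted at the origin on a cart in front of the work surface, level with it; the furniture and walls round the work are solid. World frame = base frame: x ahead of the robot, y to its left, z up, the work surface at z = 0. Lengths are in mm, angles in rad, forces in N, time in s.
With the tool pointing down it reaches from about 350 to 975 mm from the base axis. Payload 7.1 kg.
Tool frame: the origin (TCP) lies midway between the tips of the shut fingers; the grasp point (between the pads) lies ctrl.tcp_to_grasp behind it (ctrl.tcp_to_grasp is the distance from the TCP to the grasp point, in mm); z points along the fingers, y is the direction in which the jaws open and shut (so a half turn about z gives the same grasp; the last joint's range is limited). The gripper opens to 88 mm and grips with 3 to 60 N. Pads are 20 mm wide; open, the fingers measure 115 mm over their backs; the gripper's body (75 mm by 178 mm) begins 61 mm behind the grasp point.
Start: joints at [-1.302, 0.423, 1.63, -0, 1.089, -0.019], TCP at [177.42, -599.272, 222.675] pointing down, gripper open.
Joint ranges: [-3, 3], [-0.9, 2.11], [0.09, 2.58], [-1.31, 4.45], [0.11, 2.69], [-2.54, 2.54]. Speed limits (rad/s): [2.39, 2.39, 3.01, 3.14, 3.14, 3.14].

INTERFACE

Orientations are given as a rotation vector (axis times angle).
In Python, from workcell import ctrl gives the robot as it stands.
- The arm moves only by the tool play_rows, never from a script. Its argument "increments" is text: rows parted by semicolons, each of 5 numbers parted by spaces: the opening, from 0 (shut) to 1 (fully open), then the shift along the world's x, y, z in m, then the turn about the world's z in degrees. A call has 1 to 20 rows; each row shifts and turns the commanded pose from where the row before left it; what a row does not reach is not made up. A row lasts 1/10 s, in which the tool goes at most 50 mm and 8.59 degrees, less where a joint would pass 70% of its speed; a pose out of reach is approached as far as the arm can. A call is refused whole if a number of a shift passes 0.05 or a number of a turn 8.59, either way. A call with a gripper value outside its range is refused whole. The fingers move at their own pace and stop on an object; the grip force is fixed at half the most. Time passes only in rows, so rows that do not move let the fingers close. It gives the time, the measured TCP pose, the force and the opening at its end, in the units of the state.
- ctrl.get_obs(): the state, without advancing time (a new reading comes with each control period).
- ctrl.get_image(name): name is "scene" or "top" or "wrist"; returns a dict with "img" (480x640x3 uint8, red, green, blue), "range_z" (480x640 float32, mm along the optical axis (not along the pixel's ray), 0 where there is no reading), "vertical_fov" (degrees; the focal length in pixels is half the picture's height over the tangent of half this angle, whatever the lens; pixels are square), "cx", "cy" (the principal point, pixels), "k1" (the pictures are not rectified: a ray, as slopes to the right and down, at radius r is drawn at 1 + k1 r^2 times it, then the intrinsics apply), "origin" and "attitude" of the camera in the world. Camera axes: x right, y down, z forward; pixel columns grow to the right and rows downward; lengths in mm; the calibration is good to about 2 mm. A picture is of the moment at which its call begins.
- ctrl.close_job(): hands the job in, once; it reports no verdict.
The state is a dict: "t": time; "qpos": joint angles; "qvel": joint speeds; "joint_torque": joint torques, N m; "ee_pos": TCP position; "orientation": TCP orientation; "ft_force": force on the tool from outside, world axes, zero at the start; "moment": the same for the moment, N m; "width": finger opening in mm.
Only numpy, scipy, OpenCV 4.12 (cv2) and the standard library are available. Lean on these libraries where they do the work, as an engineer would, in place of code of your own. Each camera call takes 0.05 s, during which the arm holds its last target. There are 200 camera calls.

TASK

Hang the wire drying basket from the lower loop of the hanger that already hangs on the rail: bring the basket's dark hook through the loop and draw the basket down, gently, until the loop's bottom bar has swung the orange claw fully shut (its own weight does not do that). Never pull on the hanger with more than about 12 N; then let go, leaving hanger and basket hanging still in a chain, and leave the dish, the jar and the oil bottle alone.

Things in the scene. Friction and masses are not known exactly. Their poses are not given: they have to be found in the camera images.
- rail: fixed steel rail: round bar 12 mm thick, 270 mm long, along the rail's y, its axis 329 mm above the worktop, on two 16 mm posts at y = +-135 mm with 70 mm feet. Origin on the worktop under the bar's middle; its -x side looks to the robot.
- hanger: loose hanger (100 g) on the rail, free to swing and slide: a steel strap hook over the bar (30 mm wide, reaching 13 mm either way in x), a blue sleeve below it, and a steel stem ending in a tall wire loop. Origin: underside of the strap, where it rests on the rail, 335 mm above the worktop; axes parallel to the rail's at rest.
- sleeve_end (a point): lower end of the hanger's blue sleeve (16 mm thick), 58 mm below its origin. The loop under it is 6 mm wire in the hanger's y-z plane (x = 0): inside 38 mm wide, 60 mm high, its bottom bar straight along y. The stem sits stiffly at a length that differs each time: the bottom bar's centre is 80 to 106 mm below this point, not measured: find it by touch or sight.
- basket: loose wire basket (about 110 g) on the worktop; origin on its underside, straight under its hook. 100 x 72 mm, 28 mm deep, x = -39 to +61 mm. Wire bail 6 mm thick at x = 0, y = +-34 mm, up to z = 75 mm; on it stands a dark hook open downwards, 16 mm wide in y. Hanging free it balances nearly level.
- grip (a point): centre of the basket's blue upright grip plate, on its -x side at (-70, 0, 72) mm from the origin: 30 mm (x) by 10 mm (y, grip across this) by 40 mm (z); an 8 mm thick bar joins it to the bail.
- hook_seat (a point): where the bar's centre sits once locked, (0, 0, 110) mm from the basket's origin. From here: shank x = -14 to -5 mm, crown z = 7.5 to 12 mm, free tip x = 9 to 13 mm down to z = -8 mm. To go in under tip and open claw, moving the basket to +x, the bar's centre must be below z = -16 mm; then lower the basket with the bar near x = 0 to 3 mm: it meets the claw at about z = -13 mm.
- claw (a joint): angle (rad) of the orange two-fingered claw in the basket's hook, turning about the basket's y: 0 open (at the start), 0.85 shut round the bar, at a hard stop. Stiff: the bar must press up into it with about 3 to 7 N; it stays where left, and the basket's weight (1 N) does not move it.
- petri0: loose petri dish with lid, under the rail, 56 mm across, 14 mm high; origin at the centre of its underside. Leave alone.
- stain_jar0: loose glass staining jar, purple, white cap, standing behind the rail, 53 mm across, 100 mm high; origin at the centre of its underside. Leave alone.
- oil_bottle: loose small dropper bottle with black cap, 26 mm across, 66 mm high; origin at the centre of its underside. Leave alone.
Mind the look-alikes: they are no part of the job. Of the things shaped like the hanger, the steel one is meant.

How it is judged:
By the outcome, as a careful person would: the job done as asked, in the order asked, and still so for the second after the job is handed in, with the robot touching nothing.
It also fails if it takes over 45 s, if anything falls off the work surface, if the arm or the gripper's body presses on something with over 40 N, if the wrist force passes 120 N, or if a joint passes its speed limit or range.

## Working session

There is one attempt and no reset: what is moved stays moved. The work goes in short steps, Python scripts to look and compute and a tool call to move; the robot and the scene stay as the last step left them, time stands still between calls to the robot, and variables do not carry over. Pictures are saved under pics/ and viewed, on a budget of 10 in all, crops included, one or two more only if the job needs it, and the job is handed in when it is done.

Besides the shell and the picture viewer there is one more tool, called after "Call:" as name(argument=value, ...) on one line, values as JSON. play_rows: Moves the arm, as the interface text tells. Its arguments: {"type":"object","properties":{"increments":{"type":"string"}},"required":["increments"]}

```bash
mkdir -p pics; cat > h.py <<'E'
import numpy as np,cv2
from workcell import ctrl
from scipy.spatial.transform import Rotation as R
def snap(name,save=None):
    d=ctrl.get_image(name)
    if save: np.savez('%s.npz'%save,**{k:d[k] for k in d}); cv2.imwrite('pics/%s.png'%save,cv2.cvtColor(d['img'],cv2.COLOR_RGB2BGR))
    return d
def load(s): return dict(np.load('%s.npz'%s))
def rot(d):
    a=np.array(d['attitude'],float); return a if a.shape==(3,3) else (R.from_rotvec(a) if a.size==3 else R.from_quat(a)).as_matrix()
def ray(d,u,v):
    f=240/np.tan(np.radians(float(d['vertical_fov']))/2)
    p=np.array([(u-float(d['cx']))/f,(v-float(d['cy']))/f]); q=p.copy()
    for _ in range(20): q=p/(1+float(d['k1'])*(q@q))
    return rot(d)@np.array([q[0],q[1],1.])
def at(d,u,v,w=1):
    z=d['range_z'][int(v)-w:int(v)+w+1,int(u)-w:int(u)+w+1]; z=z[z>0]
    return np.array(d['origin'])+ray(d,u,v)*(z.min() if z.size else np.nan)
def atz(d,u,v,h,ax=2):
    o=np.array(d['origin']);r=ray(d,u,v);return o+r*(h-o[ax])/r[ax]
def proj(d,P):
    f=240/np.tan(np.radians(float(d['vertical_fov']))/2)
    c=rot(d).T@(np.array(P,float)-np.array(d['origin']));q=c[:2]/c[2];q=q*(1+float(d['k1'])*(q@q))
    return q*f+[float(d['cx']),float(d['cy'])]
E
python3 - <<'E'
from h import *
for n in('scene','top'):
    d=snap(n,n+'0');print(n,d['vertical_fov'],d['cx'],d['cy'],d['k1'],d['origin'],d['attitude'])
o=ctrl.get_obs();print(o,ctrl.tcp_to_grasp)
E
```

```text
scene 45.67221582691271 328.83381366621967 248.96285771529642 -0.05421115355981908 [-18.60352221 755.56508837 801.95744964] [-1.06431329  2.27658903 -1.10906462]
top 55.68455485711248 319.8945762230692 244.22677132413466 -0.03145575683344181 [ 467.95663573  262.15557635 1161.4138387 ] [-2.18180422  2.14162838 -0.12337214]
{'t': 0.1, 'qpos': array([-1.30198178e+00,  4.23778209e-01,  1.63058127e+00,  2.09510004e-05,
        1.08860478e+00, -1.90079863e-02]), 'qvel': array([-5.46621188e-05,  3.49420883e-04, -2.64779895e-03,  4.09254915e-04,
        6.28236811e-04,  2.05324163e-03]), 'joint_torque': array([-6.05052210e-04, -5.45616281e+01, -2.74325198e+01,  6.44912012e-02,
        1.87614129e-02, -6.69795099e-06]), 'ee_pos': array([ 177.3109406 , -598.81046583,  221.98351545]), 'orientation': array([-3.10776990e+00, -4.50341003e-01,  2.39382804e-04]), 'ft_force': array([ 1.02647043, -0.05548276,  0.13381474]), 'moment': array([-0.00984993, -0.00351098, -0.00353478]), 'width': 87.45936057228509} 18.700000000000003
```

View pics/scene0.png

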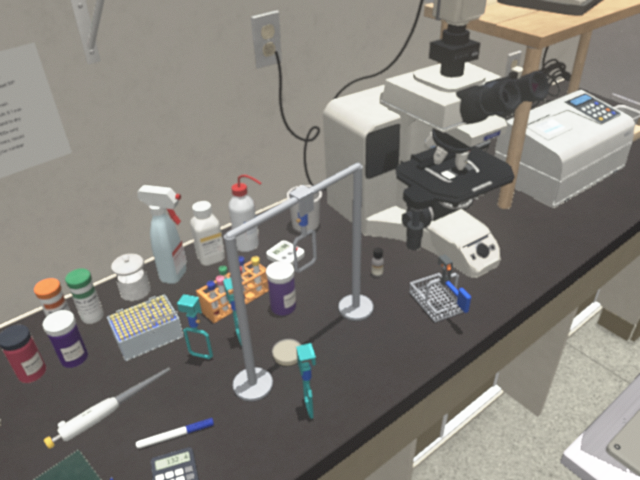

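View pics/top0.png

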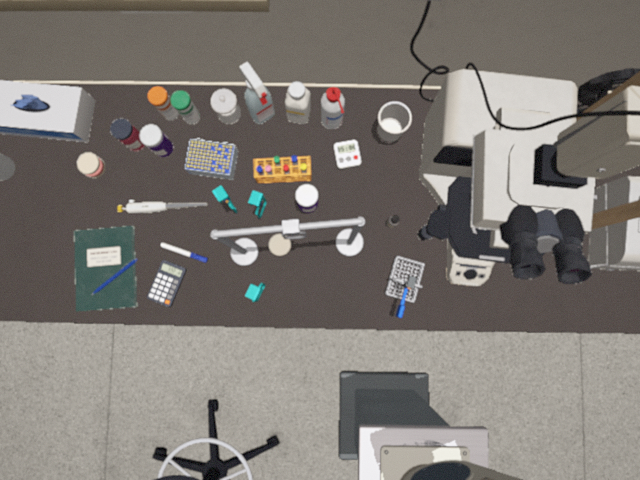

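Scene: the steel hanger hangs on the rail near (305,225), the basket is at (440,295) with its blue grip at (460,295), and the bottle is at (377,262). The teal look-alikes stand on the worktop at (195,330), (237,310) and (308,380), so they are not the one meant. Next is one close crop to check.

```bash
python3 - <<'E'
from h import *
s=load('scene0');t=load('top0')
b=lambda i,x,y,w,h,W,H:cv2.resize(cv2.cvtColor(i['img'][y:y+h,x:x+w],cv2.COLOR_RGB2BGR),(W,H),interpolation=cv2.INTER_CUBIC)
A=b(s,270,170,80,120,400,600); B=b(s,400,250,80,60,400,300); C=b(t,365,245,80,80,300,300)
C=cv2.copyMakeBorder(C,0,0,0,100,cv2.BORDER_CONSTANT)
cv2.imwrite('pics/crop1.png',np.hstack([A,np.vstack([B,C])]))
for u,v in [(216,236),(362,222),(244,252),(349,242),(291,228),(402,303),(406,281),(393,220)]: print('top',u,v,at(t,u,v).round(0),atz(t,u,v,335).round(0))
for u,v in [(232,237),(358,170),(305,200),(375,262)]: print('sc',u,v,at(s,u,v).round(0))
E
```

```text
top 216 236 [575. 454. 338.] [575. 455. 335.]
top 362 222 [606. 187. 336.] [606. 187. 335.]
top 244 252 [573. 449.  57.] [546. 402. 335.]
top 349 242 [598. 195.  89.] [568. 211. 335.]
top 291 228 [592. 317. 340.] [592. 317. 335.]
top 402 303 [457.  68.  81.] [459. 113. 335.]
top 406 281 [509.  58.  81.] [499. 106. 335.]
top 393 220 [656.  88.  74.] [611. 130. 335.]
sc 232 237 [571. 458. 330.]
sc 358 170 [598. 197. 328.]
sc 305 200 [582. 321. 329.]
sc 375 262 [655.  94.  42.]
```

View pics/crop1.png

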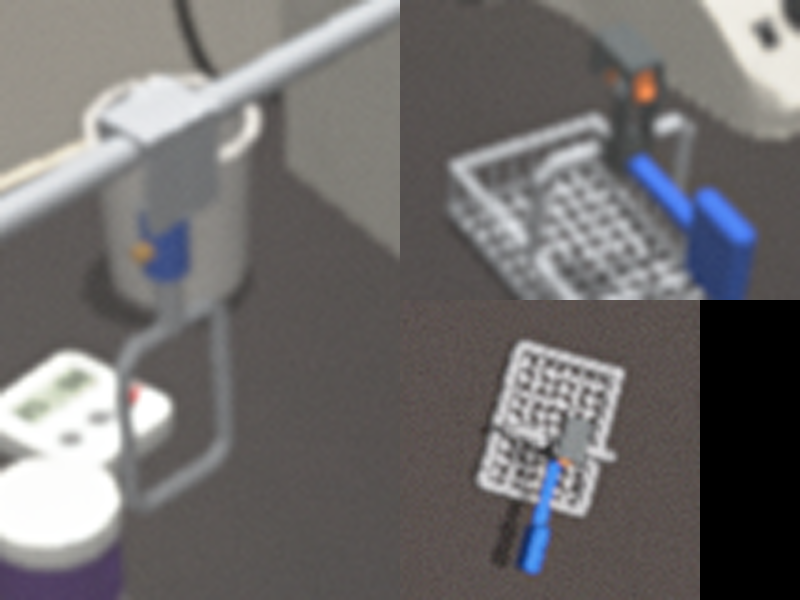

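The crop confirms it: steel strap, blue sleeve and wire loop on the rail (loop bottom about (297,270)–(316,261) in the scene picture). The basket's hook, with the orange claw, is at (529,272) and its grip plate at (543,297). Now I'll turn these pixels into positions.

```bash
python3 - <<'E'
from h import *
s=load('scene0');t=load('top0')
# rail plane
a=np.array([575,455.]);b=np.array([606,187.]);ey=(a-b)/np.linalg.norm(a-b);ex=np.array([ey[1],-ey[0]])
print('ex',ex,'yaw',np.degrees(np.arctan2(ex[1],ex[0])),'c',(a+b)/2)
for d,n in((s,'s'),):
  for u,v in [(297,270.6),(315.6,261),(306.5,266),(303.5,224),(301.5,199)]:
    o=np.array(d['origin']);r=ray(d,u,v);k=((a-o[:2])@ex)/(r[:2]@ex);P=o+k*r;print('loop',u,v,P.round(1),'ylocal',((P[:2]-(a+b)/2)@ey).round(1),at(d,u,v).round(0))
# grip / hook
print('grip top',atz(t,401.5,311,92).round(1),'crown',atz(t,411.7,282.3,122).round(1))
for d,x0,y0 in((t,385,280),(s,430,270)):
  im=d['img'].astype(int);m=(im[...,2]>im[...,0]+60)&(im[...,2]>110);m[:y0]=0;m[:,:x0]=0
  vs,us=np.nonzero(m);k=(us<x0+50)&(vs<y0+60);P=np.array([at(d,u,v,0) for u,v in zip(us[k],vs[k])])
  P=P[np.isfinite(P).all(1)];print(len(P),np.percentile(P,[2,50,98],axis=0).round(0))
  hi=P[(P[:,2]>84)];print('hi',len(hi),np.percentile(hi,[5,50,95],axis=0).round(0)); 
  c=hi[:,:2].mean(0);w,v=np.linalg.eigh(np.cov(hi[:,:2].T));print(c.round(1),v[:,1],w**.5)
# bail ends top crop (488,428),(612,457) z~75
for x,y in((488,428),(612,457),(521,340),(622,371),(480,487),(583,515)): print(atz(t,365+(x-400)*80/300,245+(y-300)*80/300,75 if 420<y<460 else 28).round(1))
# petri, jar, bottle
print('petri',at(t,279,243),'jar',at(t,306,197),'bot',at(t,393,220))
E
```

```text
ex [0.99337643 0.11490548] yaw 6.598173455059284 c [590.5 321. ]
loop 297 270.6 [588.3 340.2 193.8] ylocal 19.3 [586. 342. 196.]
loop 315.6 261 [593.3 296.8 188.6] ylocal -24.4 [590. 299. 192.]
loop 306.5 266 [590.8 318.4 190.5] ylocal -2.6 [589. 320. 192.]
loop 303.5 224 [590.6 320.  278.3] ylocal -1.0 [585. 324. 283.]
loop 301.5 199 [590.5 321.3 326.3] ylocal 0.3 [579. 329. 335.]
grip top [438.1  70.9  92. ] crown [504.3  52.9 122. ]
136 [[424.  48.  -0.]
 [451.  68.  78.]
 [490.  79.  95.]]
hi 61 [[424.  67.  86.]
 [438.  73.  91.]
 [450.  79.  95.]]
[437.8  73.3] [-0.96852579  0.24891324] [3.05560822 8.45152921]
242 [[422. -18.   0.]
 [443.  73.  77.]
 [512.  80.  94.]]
hi 85 [[424.  68.  85.]
 [435.  75.  91.]
 [449.  79.  94.]]
[435.3  74.4] [-0.96614565  0.25799725] [2.69519409 8.99454127]
[512.5  99.   75. ]
[495.5  20.   75. ]
[573.5  70.   28. ]
[554.    2.4  28. ]
[475.3  97.2  28. ]
[458.1  28.9  28. ]
petri [601.07118455 368.06121058  18.21641426] jar [702.29410767 299.3020071  103.11509197] bot [655.95590988  87.98335657  73.61901586]
```

```bash
python3 - <<'E'
from h import *
t=load('top0');Z=t['range_z']
P=np.array([[*at(t,u,v,0)] for v in range(150,330,3) for u in range(400,600,3)])
k=(P[:,2]>60)&(P[:,0]<620)
for y in range(-500,40,40):
    q=P[k&(P[:,1]>=y)&(P[:,1]<y+40)]
    if len(q): i=q[:,0].argmin();print(y,'minx',q[i].round(0),'zmax',q[:,2].max().round(0))
E
```

```text
-220 minx [ 505. -184.  406.] zmax 420.0
-180 minx [ 500. -149.  393.] zmax 433.0
-140 minx [ 509. -104.  402.] zmax 428.0
-100 minx [504. -78. 392.] zmax 433.0
-60 minx [522. -57. 418.] zmax 418.0
-20 minx [588. -19. 190.] zmax 358.0
20 minx [485.  58.  79.] zmax 194.0
```

Call:
play_rows(increments="1 0.0173 0.0448 0 -2.1;1 0.0173 0.0448 0 -2.1;1 0.0173 0.0448 0 -2.1;1 0.0173 0.0448 0 -2.1;1 0.0173 0.0448 0 -2.1;1 0.0173 0.0448 0 -2.1;1 0.0173 0.0448 0 -2.1;1 0.0173 0.0448 0 -2.1;1 0.0173 0.0448 0 -2.1;1 0.0173 0.0448 0 -2.1;1 0.0173 0.0448 0 -2.1;1 0.0173 0.0448 0 -2.1;1 0.0173 0.0448 0 -2.1;1 0.0173 0.0448 0 -2.1;1 0.0173 0.0448 0 -2.1;1 0 0 0 0;1 0 0 0 0")

```text
t: 1.8
ee_pos: [436.5, 73.5, 222.3]
orientation: [3.115, -0.405, -0.002]
ft_force: [0.3, 0.2, -0.5]
width: 87.7
```

```bash
python3 - <<'E'
from h import *
o=ctrl.get_obs();print(o['t'],o['qpos'],o['ee_pos'],o['orientation'],o['ft_force'])
d=snap('wrist','w1')
m=R.from_rotvec(o['orientation']).as_matrix();print(m.round(3))
for P in([437,73.8,92],[504.7,55.2,122],[504.7,55.2,75]): print(proj(d,P))
E
```

```text
1.8 [ 1.40157683e-01  1.52868120e-01  2.01588051e+00 -2.91266173e-04
  9.74048266e-01  1.96974300e+00] [436.5173644   73.52756145 222.26154214] [ 3.11481411e+00 -4.05044869e-01 -1.72227853e-03] [ 0.27481052  0.22986651 -0.48193301]
[[ 0.967 -0.256 -0.001]
 [-0.256 -0.967 -0.   ]
 [-0.001  0.001 -1.   ]]
[318.850981   230.39180686]
[319.64397144 143.31303495]
[319.61926099 141.25939566]
```

View pics/w1.png

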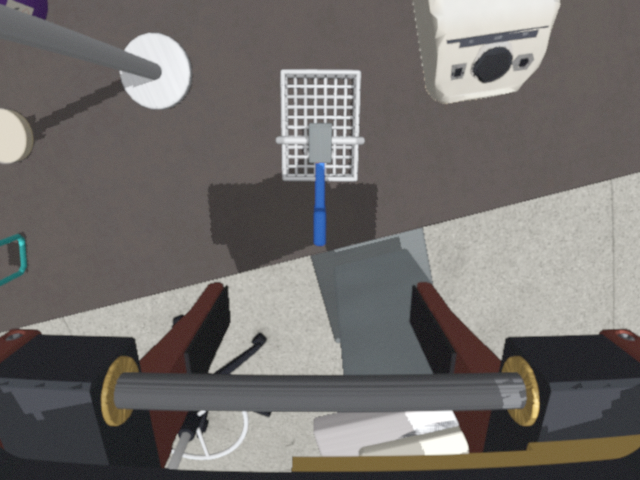

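The wrist view shows the grip plate at (320,227), where I predicted (319,230), with the basket straight and centred. Now I go down and grip.

Call:
play_rows(increments="1 0.0005 0.0003 -0.04 0;1 0 0 -0.04 0;1 0 0 -0.04 0;1 0 0 -0.03 0;1 0 0 -0.012 0;1 0 0 -0.005 0;1 0 0 0 0;0 0 0 0 0;0 0 0 0 0;0 0 0 0 0;0 0 0 0 0;0 0 0 0 0;0 0 0 0 0;0 0 0 0 0;0 0 0 0 0")

```text
t: 3.35
ee_pos: [437.4, 73.1, 55.6]
orientation: [3.115, -0.41, -0.0]
ft_force: [-0.7, 0.1, 0.8]
width: 27.3
```

Call:
play_rows(increments="0 0 0 0 0;0 0 0 0 0;0 0 0 0 0;0 0 0 0 0;0 0 0 0 0")

```text
t: 3.85
ee_pos: [437.4, 73.0, 55.6]
orientation: [3.115, -0.41, -0.0]
ft_force: [0.3, 0.4, 0.1]
width: 9.5
```

Call:
play_rows(increments="0 0 0 0.01 0;0 0 0 0.02 0;0 0 0 0.025 0;0 0 0 0.025 0;0 0 0 0.02 0;0 0 0 0.003 0;0 0 0 0 0")

```text
t: 4.55
ee_pos: [437.6, 73.1, 159.3]
orientation: [-3.114, 0.41, -0.002]
ft_force: [0.1, -0.1, -1.4]
width: 10.0
```

```bash
python3 - <<'E'
from h import *
t=load('top0')
P=np.array([at(t,u,v,0) for v in range(280,304) for u in range(243,270)]);q=P[P[:,2]>20];print(q.min(0),q.max(0))
o=ctrl.get_obs();print(o['ee_pos'],o['ft_force'],o['moment'])
E
```

```text
[454.15437539 396.53035191  21.93033815] [497.92681668 429.03659924 149.79783335]
[437.62729098  73.07557783 159.2535638 ] [ 0.05726798 -0.11978787 -1.42949038] [ 0.06238613  0.07810641 -0.0209573 ]
```

Call:
play_rows(increments="0 0 0.015 0 1.6;0 0 0.028 0 2.5;0 0 0.028 0 2.5;0 0 0.028 0 2.5;0 0 0.028 0 2.5;0 0 0.028 0 2.5;0 0 0.028 0 2.5;0 0 0.025 0 2.5;0 0 0.015 0 2.5;0 0 0.005 0 0;0 0 0 0 0;0 0 0 0 0")

```text
t: 5.75
ee_pos: [437.1, 300.0, 158.2]
orientation: [3.136, 0.179, -0.002]
ft_force: [-0.5, -0.4, -1.3]
width: 10.2
```

```bash
python3 - <<'E'
from h import *
o=ctrl.get_obs();print(o['ee_pos'],o['orientation'],o['ft_force'],o['qpos'])
s=snap('scene','s2');t=snap('top','t2');w=snap('wrist','w2')
b=lambda i,x,y,w,h,W,H:cv2.resize(cv2.cvtColor(i['img'][y:y+h,x:x+w],cv2.COLOR_RGB2BGR),(W,H),interpolation=cv2.INTER_CUBIC)
cv2.imwrite('pics/c2.png',np.hstack([b(s,270,160,100,150,400,600),b(w,220,0,200,300,400,600)]))
E
```

```text
[437.06471435 300.03921291 158.23322096] [ 3.13567439e+00  1.78930877e-01 -1.64907990e-03] [-0.47437569 -0.3539593  -1.29257933] [ 5.79257895e-01  3.74465397e-01  1.88686594e+00 -2.38549598e-04
  8.81578919e-01  2.03620375e+00]
```

View pics/c2.png

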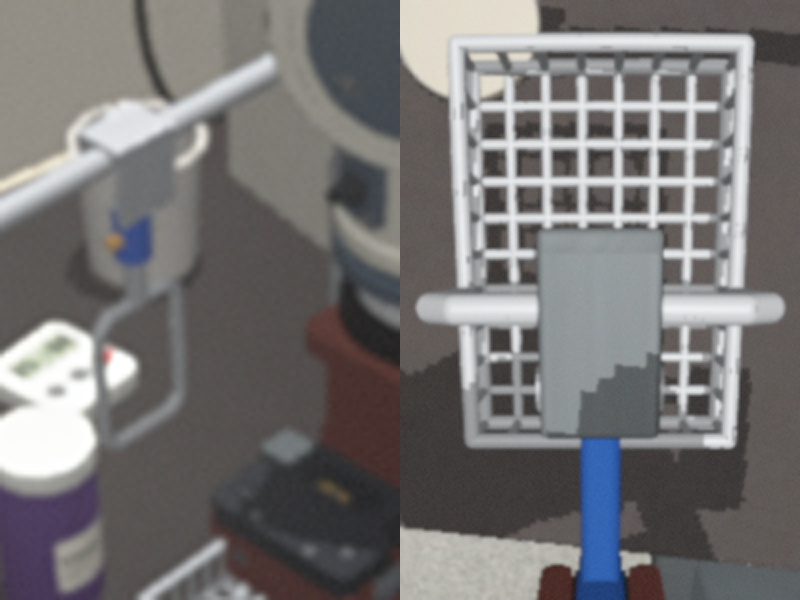

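```bash
python3 - <<'E'
from h import *
o=ctrl.get_obs();w=load('w2');ex=np.array([.9934,.1149]);ey=np.array([-.1149,.9934]);g=o['ee_pos'][:2]
for u,v in[(305,120),(320,120),(335,120),(305,165),(320,165),(320,210),(245,153),(390,153),(320,22),(250,22),(390,22),(320,250),(320,290)]:
    P=at(w,u,v,1);print(u,v,P.round(1),'local',((P[:2]-g)@ex).round(1),((P[:2]-g)@ey).round(1))
s=load('s2');o=np.array(s['origin']);a=np.array([590.5,321])
# crop bar endpoints px
for x,y in((108,443),(183,397),(145,420)):
    u,v=270+x/4,160+y/4;r=ray(s,u,v);k=((a-o[:2])@ex)/(r[:2]@ex);print('bar',(o+k*r).round(1))
# depth samples near loop wires
for v in range(255,276):
  for u in range(294,320):
    P=at(s,u,v,0)
    if abs((P[:2]-a)@ex)<14 and 180<P[2]<205: print(u,v,P.round(0),((P[:2]-a)@ex).round(0),end=' | ')
E
```

```text
305 120 [518.3 313.  225. ] local 81.8 3.5
320 120 [518.7 309.3 225.3] local 81.8 -0.2
335 120 [519.1 305.7 225.4] local 81.8 -3.9
305 165 [507.4 311.8 225.5] local 70.9 3.6
320 165 [507.8 308.1 225.5] local 70.9 -0.2
320 210 [496.3 306.8 225.3] local 59.2 -0.2
245 153 [505.  336.  178.9] local 71.2 27.9
390 153 [511.1 282.  178.7] local 71.1 -26.5
320 22 [564.8 314.5 131.2] local 128.2 -0.4
250 22 [561.4 346.8 131.3] local 128.5 32.1
390 22 [568.6 282.3 131.6] local 128.3 -32.8
320 250 [470.5 303.8 179.7] local 33.2 -0.2
320 290 [453.2 301.8 180. ] local 15.9 -0.2
bar [588.3 340.2 193.5]
bar [593.4 296.3 192.1]
bar [590.8 318.8 193. ]
313 255 [594. 301. 203.] 2.0 | 314 255 [596. 298. 201.] 3.0 | 315 255 [594. 297. 201.] 1.0 | 313 256 [595. 301. 201.] 2.0 | 314 256 [595. 299. 200.] 2.0 | 315 256 [593. 298. 200.] -0.0 | 313 257 [596. 300. 197.] 3.0 | 314 257 [595. 299. 197.] 2.0 | 315 257 [594. 297. 197.] 1.0 | 312 258 [598. 301. 195.] 5.0 | 313 258 [595. 300. 196.] 3.0 | 314 258 [594. 300. 196.] 1.0 | 315 258 [593. 298. 196.] -0.0 | 312 259 [595. 303. 195.] 2.0 | 313 259 [596. 300. 1
[... 2015 characters left out ...]
3. 196.] 5.0 | 295 269 [591. 342. 196.] 3.0 | 296 269 [591. 340. 195.] 3.0 | 297 269 [590. 339. 196.] 1.0 | 298 269 [591. 336. 194.] 2.0 | 299 269 [590. 334. 193.] 1.0 | 300 269 [590. 333. 192.] 1.0 | 301 269 [591. 330. 190.] 2.0 | 302 269 [592. 327. 188.] 2.0 | 303 269 [590. 327. 189.] -0.0 | 294 270 [591. 344. 195.] 3.0 | 295 270 [591. 342. 195.] 3.0 | 296 270 [588. 342. 197.] -0.0 | 297 270 [589. 340. 195.] 0.0 | 298 270 [588. 338. 194.] -0.0 | 299 270 [590. 335. 191.] 1.0 | 300 270 [589. 334. 191.] -0.0 | 301 270 [591. 330. 187.] 2.0 | 296 271 [589. 341. 193.] 1.0 | 297 271 [590. 339. 192.] 1.0 | 298 271 [590. 337. 190.] 1.0 | 299 271 [589. 336. 190.] 0.0 | 300 271 [590. 333. 187.] 1.0 |
```

The basket is held level, its crown at 225 mm as expected. The loop bar is at about (591,320,191). Advancing along the rail's +x.

Call:
play_rows(increments="0 0.01 0.0014 0 0;0 0.012 0.0017 0 0;0 0.012 0.0017 0 0;0 0.012 0.0017 0 0;0 0.01 0.0014 0 0;0 0.01 0.0014 0 0;0 0.005 0.0007 0 0;0 0 0 0 0")

```text
t: 6.7
ee_pos: [509.1, 311.1, 158.5]
orientation: [-3.136, -0.18, -0.0]
ft_force: [-0.5, -0.2, -0.8]
width: 9.8
```

Call:
play_rows(increments="0 0.004 0.0006 0 0;0 0.004 0.0006 0 0;0 0.003 0.0005 0 0;0 0.001 0.0002 0 0;0 0 0 0 0;0 0 0 0 0")

```text
t: 7.3
ee_pos: [520.3, 312.9, 158.7]
orientation: [3.136, 0.181, -0.0]
ft_force: [-0.2, -0.4, -1.4]
width: 10.0
```

```bash
python3 - <<'E'
from h import *
o=ctrl.get_obs();print(o['t'],o['ee_pos'],o['orientation'],o['ft_force'])
s=snap('scene','s3');w=snap('wrist','w3')
b=lambda i,x,y,w,h,W,H:cv2.resize(cv2.cvtColor(i['img'][y:y+h,x:x+w],cv2.COLOR_RGB2BGR),(W,H),interpolation=cv2.INTER_CUBIC)
cv2.imwrite('pics/c3.png',np.hstack([b(s,270,180,80,120,400,600),b(w,220,0,200,300,400,600)]))
E
```

```text
7.3 [520.26987184 312.87547038 158.65468636] [ 3.13630852e+00  1.80603726e-01 -2.87067478e-04] [-0.20082736 -0.4234537  -1.41077713]
```

View pics/c3.png

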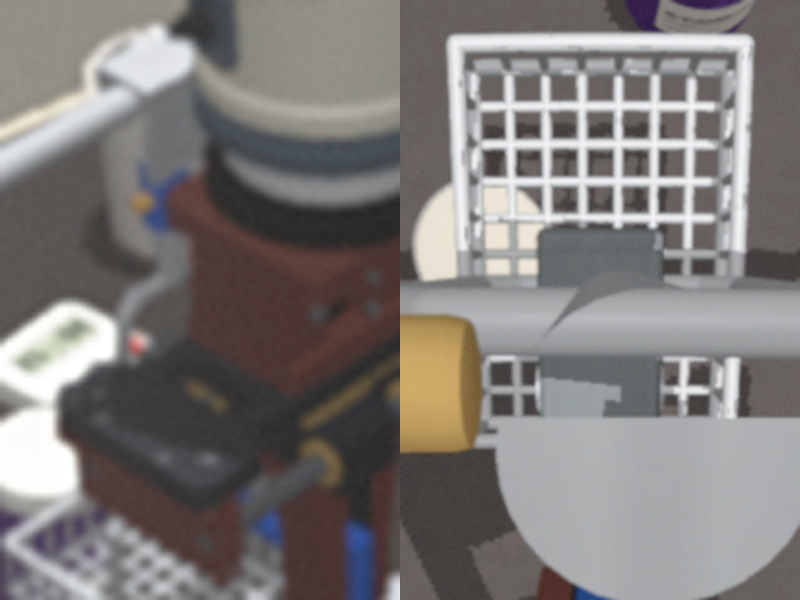

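```bash
python3 - <<'E'
from h import *
w=load('w3');print(w['origin'],(np.array(w['origin'])-ctrl.get_obs()['ee_pos']).round(0))
for u,v in((320,260),(300,160),(230,190),(320,125),(280,210),(390,155),(320,20)): print(u,v,at(w,u,v).round(1),w['range_z'][v,u])
E
```

```text
[599.20330531 322.05019832 320.45663334] [ 79.   9. 162.]
320 260 [nan nan nan] 0.0
300 160 [594.  324.8 257.5] 0.0
230 190 [nan nan nan] 0.0
320 125 [600.4 322.1 224.7] 91.51
280 210 [nan nan nan] 0.0
390 155 [596.6 310.2 258.7] 60.95262
320 20 [648.6 327.7 131.3] 167.69734
```

Wrist view: the loop's top wire is at z≈258.5, so the bar's centre is at about 189.5, and it sits 1–4.5 mm ahead of the seat. I nudge forward 1.5 mm and lower.

Call:
play_rows(increments="0 0.0015 0.0002 0 0;0 0 0 -0.003 0;0 0 0 -0.003 0;0 0 0 -0.001 0;0 0 0 0 0")

```text
t: 7.9
ee_pos: [521.7, 313.0, 151.3]
orientation: [3.136, 0.181, -0.001]
ft_force: [0.2, 0.4, -1.2]
width: 9.8
```

Call:
play_rows(increments="0 0 0 -0.001 0;0 0 0 -0.001 0;0 0 0 0 0")

```text
t: 8.2
ee_pos: [521.9, 313.1, 149.6]
orientation: [3.136, 0.18, -0.0]
ft_force: [-0.9, -0.4, -0.6]
width: 9.7
```

Call:
play_rows(increments="0 0 0 -0.001 0;0 0 0 0 0")

```text
t: 8.4
ee_pos: [521.9, 313.1, 148.6]
orientation: [3.136, 0.181, -0.0]
ft_force: [0.7, -0.5, -2.0]
width: 10.4
```

Call:
play_rows(increments="0 0 0 -0.001 0;0 0 0 0 0")

```text
t: 8.6
ee_pos: [521.9, 313.1, 147.6]
orientation: [3.136, 0.181, -0.0]
ft_force: [0.6, 0.1, -0.5]
width: 9.8
```

Call:
play_rows(increments="0 0 0 -0.001 0;0 0 0 0 0")

```text
t: 8.8
ee_pos: [521.9, 313.1, 146.6]
orientation: [3.136, 0.181, -0.0]
ft_force: [-0.4, 0.8, -1.0]
width: 9.8
```

Call:
play_rows(increments="0 0 0 -0.001 0;0 0 0 0 0")

```text
t: 9.0
ee_pos: [521.9, 313.1, 145.5]
orientation: [3.136, 0.181, -0.0]
ft_force: [1.0, -0.2, -1.4]
width: 9.8
```

Call:
play_rows(increments="0 0 0 -0.001 0;0 0 0 0 0")

```text
t: 9.2
ee_pos: [521.9, 313.1, 144.5]
orientation: [3.136, 0.181, -0.0]
ft_force: [0.1, 0.3, -2.1]
width: 10.1
```

```bash
python3 - <<'E'
from h import *
o=ctrl.get_obs();print(o['t'],o['ee_pos'],o['ft_force'],o['moment'])
w=snap('wrist','w4');s=snap('scene','s4')
for u,v in((300,160),(390,155),(250,155),(320,125),(320,20)): print(u,v,at(w,u,v).round(1))
b=lambda i,x,y,w,h,W,H:cv2.resize(cv2.cvtColor(i['img'][y:y+h,x:x+w],cv2.COLOR_RGB2BGR),(W,H),interpolation=cv2.INTER_CUBIC)
cv2.imwrite('pics/c4.png',np.hstack([b(s,270,180,80,120,400,600),b(w,220,0,200,300,400,600)]))
E
```

```text
9.2 [521.8638322  313.08230867 144.54130941] [ 0.08754444  0.32782981 -2.0880198 ] [ 0.03260555  0.1197813  -0.00845938]
300 160 [593.  326.3 211.9]
390 155 [596.2 301.1 196.2]
250 155 [592.7 339.2 210.2]
320 125 [602.  322.3 211.2]
320 20 [650.2 327.8 117.3]
```

View pics/c4.png

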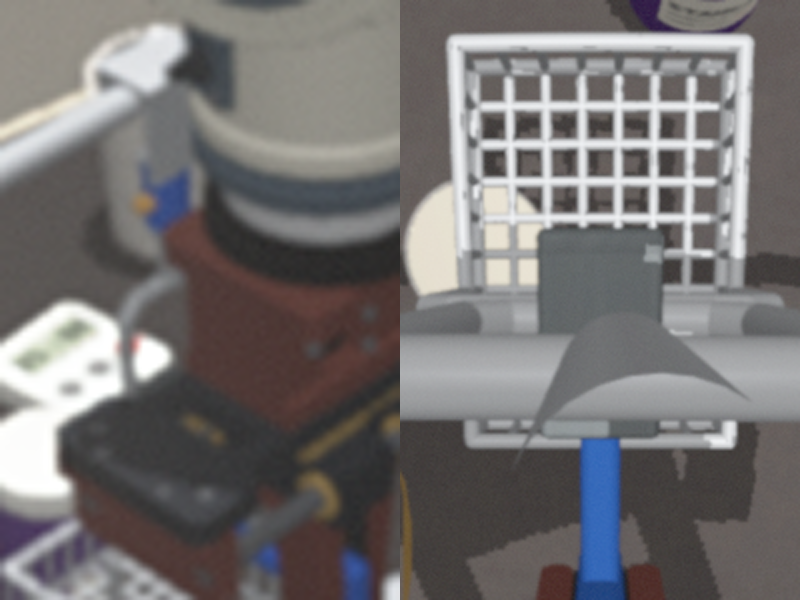

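```bash
python3 - <<'E'
from h import *
w=load('w4');g=np.array([521.9,313.1]);ex=np.array([.9934,.1149]);ey=np.array([-.1149,.9934])
for u in(240,250,258,264,272,280,286,292,350,354,360,368,376,384,392):
    print(u,end=': ')
    for v in range(142,172,3):
        P=at(w,u,v,0);print('%.0f,%.0f,%.0f'%((P[:2]-g)@ex-70,(P[:2]-g)@ey,P[2]),end=' | ')
    print()
E
```

```text
240: 1,62,12 | -1,62,13 | 3,31,159 | 2,30,163 | 4,20,213 | 3,19,219 | 3,18,223 | 3,18,224 | 2,17,225 | nan,nan,nan | 
250: 4,35,116 | 3,32,131 | 3,27,162 | 4,20,198 | 3,18,207 | 3,18,210 | 2,18,212 | 2,17,214 | 1,17,214 | nan,nan,nan | 
258: 3,35,93 | 2,33,106 | 3,24,162 | 4,18,195 | 3,18,196 | 2,18,200 | 1,17,201 | 1,17,201 | -1,18,198 | nan,nan,nan | 
264: 1,43,13 | 1,32,92 | 3,21,163 | 3,17,193 | 3,17,195 | 2,17,194 | 1,16,195 | -0,17,194 | -1,17,195 | nan,nan,nan | 
272: 1,37,14 | 1,27,92 | 3,18,164 | 3,14,192 | 3,14,193 | 2,15,191 | 1,15,191 | -0,14,194 | -1,15,192 | nan,nan,nan | 
280: 1,31,12 | 1,23,91 | 3,15,162 | 3,12,189 | 2,12,191 | 2,12,192 | 1,12,191 | -0,12,193 | -1,12,193 | nan,nan,nan | 
286: 1,26,13 | 1,19,92 | 3,13,163 | 3,10,191 | 2,10,192 | 2,10,192 | 1,10,191 | -0,10,192 | -1,10,192 | nan,nan,nan | 
292: 7,7,210 | 6,7,211 | 5,7,210 | 4,7,210 | 4,7,211 | 3,7,211 | 2,7,211 | 1,7,211 | 1,7,210 | nan,nan,nan | 
350: 7,-8,210 | 6,-8,209 | 5,-8,210 | 4,-8,211 | 4,-8,211 | 3,-8,210 | 2,-8,210 | nan,nan,nan | nan,nan,nan | nan,nan,nan | 
354: 0,-27,1 | 1,-19,91 | 3,-13,163 | 3,-10,191 | 2,-10,192 | 1,-10,191 | 1,-10,191 | -0,-10,193 | nan,nan,nan | nan,nan,nan | 
360: 0,-32,1 | 1,-23,91 | 3,-15,163 | 3,-12,191 | 2,-12,191 | 2,-12,192 | 1,-12,192 | -0,-12,191 | -1,-12,191 | nan,nan,nan | 
368: 0,-39,-1 | 1,-27,92 | 3,-18,162 | 3,-15,190 | 2,-15,191 | 2,-15,192 | 1,-15,192 | -0,-15,191 | -1,-15,190 | 4,-7,255 | 
376: 0,-45,1 | 1,-32,92 | 3,-22,161 | 3,-17,191 | 3,-17,193 | 2,-17,192 | 1,-17,192 | -0,-17,193 | -1,-17,192 | nan,nan,nan | 
384: 4,-32,116 | 2,-32,118 | 3,-24,163 | 3,-19,192 | 3,-19,193 | 2,-19,194 | 1,-19,194 | 0,-19,195 | -1,-19,194 | 4,-9,255 | 
392: 0,-58,1 | 3,-33,135 | 3,-27,162 | 3,-21,194 | 3,-21,195 | 2,-21,197 | 1,-21,199 | 0,-21,199 | -1,-21,198 | nan,nan,nan |
```

The hook is well placed: the bar is centred in y and 0–1 mm ahead of the seat, with its top at z≈192, so its centre is about 10 mm below the seat. I'll continue down gently.

Call:
play_rows(increments="0 0 0 -0.001 0;0 0 0 0 0")

```text
t: 9.5
ee_pos: [521.8, 313.1, 143.5]
orientation: [3.136, 0.181, -0.0]
ft_force: [-0.4, 0.7, -0.5]
width: 9.6
```

Call:
play_rows(increments="0 0 0 -0.001 0;0 0 0 0 0")

```text
t: 9.7
ee_pos: [521.9, 313.1, 142.5]
orientation: [3.136, 0.181, -0.0]
ft_force: [0.5, -1.3, -0.5]
width: 10.3
```

Call:
play_rows(increments="0 0 0 -0.001 0;0 0 0 0 0")

```text
t: 9.9
ee_pos: [522.1, 313.2, 141.7]
orientation: [-3.136, -0.181, -0.001]
ft_force: [0.3, 0.3, -0.2]
width: 9.9
```

Call:
play_rows(increments="0 0 0 -0.001 0;0 0 0 0 0")

```text
t: 10.1
ee_pos: [522.3, 313.3, 141.0]
orientation: [-3.136, -0.18, -0.001]
ft_force: [-0.0, 0.4, 1.6]
width: 9.5
```

Call:
play_rows(increments="0 0 0 -0.001 0;0 0 0 0 0")

```text
t: 10.3
ee_pos: [522.1, 313.2, 139.9]
orientation: [-3.136, -0.181, -0.001]
ft_force: [-0.2, -0.3, 1.2]
width: 9.9
```

Call:
play_rows(increments="0 0 0 -0.001 0;0 0 0 0 0")

```text
t: 10.5
ee_pos: [522.0, 313.1, 138.7]
orientation: [-3.136, -0.181, -0.0]
ft_force: [-0.5, -0.2, 2.8]
width: 10.2
```

Call:
play_rows(increments="0 0 0 -0.001 0;0 0 0 0 0")

```text
t: 10.7
ee_pos: [521.9, 313.1, 137.5]
orientation: [3.136, 0.181, -0.0]
ft_force: [-0.3, 0.1, 3.0]
width: 9.8
```

Call:
play_rows(increments="0 0 0 -0.001 0;0 0 0 0 0")

```text
t: 10.9
ee_pos: [521.9, 313.1, 136.6]
orientation: [3.136, 0.181, -0.0]
ft_force: [0.5, -0.6, 1.9]
width: 9.5
```

```bash
cat > pitch.py <<'E'
from h import *
o=ctrl.get_obs();w=snap('wrist','w5');g=o['ee_pos'][:2];ex=np.array([.9934,.1149]);ey=np.array([-.1149,.9934])
print(o['t'],o['ee_pos'].round(1),o['ft_force'].round(1),o['moment'].round(2),'seat z if rigid',o['ee_pos'][2]+54.4)
for u,v in((300,125),(320,125),(335,140),(300,155),(320,20),(320,250),(320,290),(264,155),(280,155),(264,160),(370,155),(280,165)):
    P=at(w,u,v,0);print(u,v,'%.1f %.1f %.1f'%((P[:2]-g)@ex-70,(P[:2]-g)@ey,P[2]))
E
python3 pitch.py
```

```text
10.9 [521.9 313.1 136.6] [ 0.5 -0.6  1.9] [ 0.04 -0.12 -0.01] seat z if rigid 190.9682039781186
300 125 10.7 4.9 203.2
320 125 10.7 -0.0 203.3
335 140 7.1 -3.8 203.3
300 155 3.3 5.1 202.2
320 20 59.3 -0.1 108.9
320 250 -37.0 -0.0 156.7
320 290 -54.5 -0.0 157.0
264 155 0.4 21.1 155.6
280 155 0.4 15.0 156.5
264 160 1.4 15.7 192.6
370 155 0.4 -18.8 156.4
280 165 -0.1 11.3 191.7
```

Call:
play_rows(increments="0 0 0 -0.001 0;0 0 0 0 0")

```text
t: 11.15
ee_pos: [521.9, 313.1, 135.6]
orientation: [3.136, 0.181, -0.0]
ft_force: [0.2, 0.2, 2.6]
width: 9.8
```

Call:
play_rows(increments="0 0 0 -0.001 0;0 0 0 0 0")

```text
t: 11.35
ee_pos: [522.1, 313.2, 134.8]
orientation: [-3.136, -0.181, -0.001]
ft_force: [0.4, -1.2, 4.1]
width: 10.0
```

Call:
play_rows(increments="0 0 0 -0.0006 0;0 0 0 0 0")

```text
t: 11.55
ee_pos: [522.3, 313.3, 134.4]
orientation: [-3.136, -0.181, -0.002]
ft_force: [1.3, 0.9, 5.0]
width: 10.0
```

Call:
play_rows(increments="0 0 0 -0.0005 0;0 0 0 0 0")

```text
t: 11.75
ee_pos: [522.4, 313.4, 134.0]
orientation: [-3.136, -0.181, -0.002]
ft_force: [0.2, -0.6, 5.7]
width: 9.9
```

Call:
play_rows(increments="0 0 0 -0.0005 0;0 0 0 0 0;0 0 0 0 0")

```text
t: 12.05
ee_pos: [522.4, 313.4, 133.6]
orientation: [-3.136, -0.18, -0.002]
ft_force: [0.3, -0.0, 4.9]
width: 9.8
```

```bash
python3 pitch.py
```

```text
12.05 [522.4 313.4 133.6] [ 0.3 -0.   4.9] [ 0.04 -0.39 -0.03] seat z if rigid 187.97917807068922
300 125 10.6 4.9 199.7
320 125 10.6 -0.1 198.7
335 140 7.0 -3.8 200.7
300 155 3.2 5.1 199.1
320 20 59.3 -0.1 106.4
320 250 -36.6 -0.0 155.0
320 290 -54.6 -0.0 153.7
264 155 0.4 21.2 152.4
280 155 0.4 15.1 152.6
264 160 1.4 15.6 190.2
370 155 0.4 -18.9 153.2
280 165 -0.1 11.3 189.5
```

Call:
play_rows(increments="0 0 0 -0.0005 0;0 0 0 0 0;0 0 0 0 0")

```text
t: 12.4
ee_pos: [522.7, 313.5, 133.3]
orientation: [-3.136, -0.181, -0.003]
ft_force: [-0.3, 0.4, 6.1]
width: 10.0
```

Call:
play_rows(increments="0 0 0 -0.0005 0;0 0 0 0 0;0 0 0 0 0")

```text
t: 12.7
ee_pos: [522.8, 313.5, 132.9]
orientation: [-3.136, -0.181, -0.003]
ft_force: [0.5, -0.5, 7.2]
width: 9.8
```

```bash
python3 pitch.py
```

```text
12.7 [522.8 313.5 132.9] [ 0.5 -0.5  7.2] [ 0.03 -0.5  -0.  ] seat z if rigid 187.29120142782207
300 125 10.5 4.8 200.0
320 125 10.5 -0.1 200.2
335 140 6.9 -3.8 200.8
300 155 3.2 5.0 199.6
320 20 59.1 -0.1 106.3
320 250 -36.6 -0.0 154.7
320 290 -54.5 -0.0 153.4
264 155 0.5 20.9 153.4
280 155 0.4 15.0 153.1
264 160 -1.4 21.1 153.0
370 155 0.4 -18.8 153.2
280 165 0.0 11.0 191.3
```

Call:
play_rows(increments="0 0 0 -0.0005 0;0 0 0 0 0;0 0 0 0 0")

```text
t: 13.05
ee_pos: [522.8, 313.5, 132.4]
orientation: [-3.135, -0.181, -0.003]
ft_force: [0.4, -0.0, 7.0]
width: 10.0
```

```bash
python3 pitch.py|head -4; python3 - <<'E'
from h import *
w=load('w5');i=w['img'];m=(i[...,0].astype(int)>i[...,1]+60);print(m[:260,230:400].sum())
for n in('top','scene'):
    s=snap(n,n+'5');i=s['img'].astype(int);m=(i[...,0]>i[...,1]+55)&(i[...,0]>i[...,2]+70)
    for P in([591,320,188],):
        c=proj(s,P).astype(int);k=np.argwhere(m[c[1]-15:c[1]+15,c[0]-15:c[0]+15]);print(n,c,len(k))
E
```

```text
13.05 [522.8 313.5 132.4] [ 0.4 -0.   7. ] [ 0.05 -0.51  0.07] seat z if rigid 186.80789339150613
300 125 10.5 4.8 200.0
320 125 10.5 -0.1 200.0
335 140 6.9 -3.8 199.4
6759
top [294 238] 0
scene [305 267] 0
```

Force held a plateau near 4 N while the claw turned. It then rose to about 8 N with the crown stationary at 200 mm, so the claw is at its stop. Relieving the pull.

Call:
play_rows(increments="0 0 0 0.001 0;0 0 0 0.001 0;0 0 0 0 0;0 0 0 0 0")

```text
t: 13.6
ee_pos: [521.5, 312.9, 133.1]
orientation: [3.136, 0.181, -0.002]
ft_force: [0.4, 0.0, 0.2]
width: 10.0
```

Call:
play_rows(increments="0 0 0 0.0007 0;0 0 0 0 0;0 0 0 0 0")

```text
t: 13.9
ee_pos: [521.7, 313.0, 134.0]
orientation: [3.136, 0.18, -0.001]
ft_force: [0.5, 0.3, -1.7]
width: 9.8
```

```bash
python3 pitch.py
```

```text
13.9 [521.7 313.  134. ] [ 0.5  0.3 -1.7] [-0.02  0.09  0.04] seat z if rigid 188.37600163810862
300 125 10.7 4.9 200.4
320 125 10.7 -0.0 201.6
335 140 nan nan nan
300 155 nan nan nan
320 20 59.1 -0.1 107.1
320 250 -36.9 -0.0 154.4
320 290 -54.2 -0.0 154.9
264 155 nan nan nan
280 155 nan nan nan
264 160 nan nan nan
370 155 nan nan nan
280 165 nan nan nan
```

Call:
play_rows(increments="0 0 0 -0.0004 0;0 0 0 0 0;0.15 0 0 0 0;0.15 0 0 0 0;0.3 0 0 0 0;0.4 0 0 0 0;0.4 0 0 0 0;0.4 0 0 0 0;0.4 0 0 0 0")

```text
t: 14.85
ee_pos: [521.9, 313.1, 133.9]
orientation: [3.136, 0.181, 0.0]
ft_force: [0.6, -0.2, -0.9]
width: 35.3
```

Call:
play_rows(increments="0.4 -0.004 -0.0005 0 0;0.4 -0.012 -0.0014 0 0;0.4 -0.02 -0.0023 0 0;0.4 -0.03 -0.0035 0 0;0.4 -0.03 -0.0035 0 0;0.4 -0.03 -0.0035 0.02 0;0.4 0 -0.04 0.03 0;0.4 0 -0.045 0 0;0.4 0 -0.045 0 0;0.4 0 -0.045 0 0;0.4 0 0 0 0;0.4 0 0 0 0;0.4 0 0 0 0")

```text
t: 16.15
ee_pos: [395.8, 124.1, 184.0]
orientation: [-3.136, -0.181, -0.001]
ft_force: [-0.1, 1.3, -0.5]
width: 35.5
```

```bash
python3 - <<'E'
from h import *
o=ctrl.get_obs();print(o['t'],o['ee_pos'],o['ft_force'],o['width'])
s=snap('scene','s6');t=snap('top','t6')
b=lambda i,x,y,w,h,W,H:cv2.resize(cv2.cvtColor(i['img'][y:y+h,x:x+w],cv2.COLOR_RGB2BGR),(W,H),interpolation=cv2.INTER_CUBIC)
cv2.imwrite('pics/c6.png',np.hstack([b(s,270,190,80,120,400,600),b(s,288,240,36,54,400,600)]))
E
```

```text
16.15 [395.79737498 124.10887572 183.97408972] [-0.05221157  1.29207288 -0.50607874] 35.46300350681844
```

View pics/c6.png

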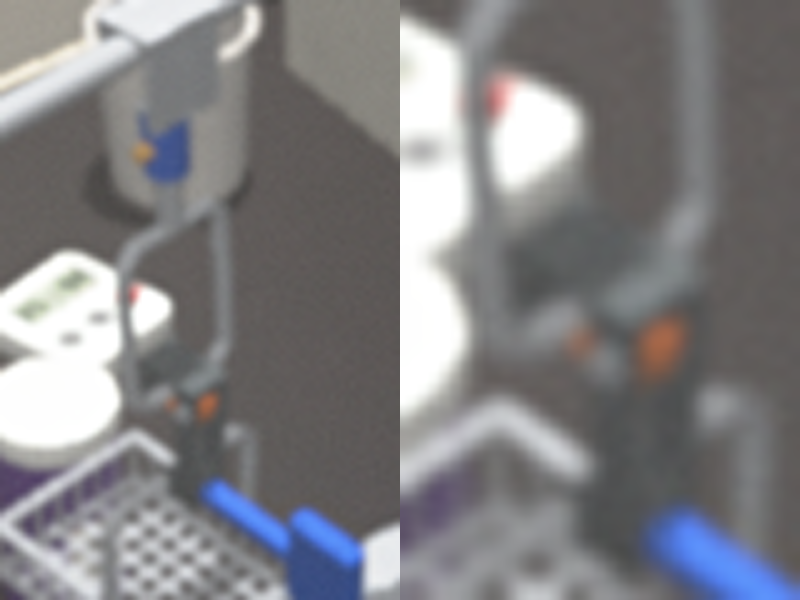

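Scene view: hanger and basket hang in a chain. The hook's orange claw cheeks sit around the bar at about (306,270), but the claw angle is not clear from here. I'll look closer with the wrist camera, without touching anything, to measure the bar-to-crown offset and stillness.

Call:
play_rows(increments="0.4 0 0.04 0.01 0;0.4 0 0.045 0.01 0;0.4 0 0.045 0 0;0.4 0 0.045 0 0;0.4 0.02 0.008 0 0;0.4 0.03 0 0 0;0.4 0.02 0 0 0;0.4 0.006 0 0 0;0.4 0 0 0 0;0.4 0 0 0 0")

```text
t: 17.25
ee_pos: [470.7, 306.5, 203.5]
orientation: [3.136, 0.181, -0.002]
ft_force: [0.4, 0.5, 0.8]
width: 34.7
```

```bash
python3 - <<'E'
from h import *
o=ctrl.get_obs();print(o['t'],o['ee_pos'],o['ft_force'])
w=snap('wrist','w7');print(w['origin'])
c=proj(w,[590,320,200]);print(c)
u0=int(np.clip(c[0]-60,0,520));v0=int(max(0,c[1]-40))
cv2.imwrite('pics/c7.png',cv2.resize(cv2.cvtColor(w['img'][v0:v0+90,u0:u0+120],cv2.COLOR_RGB2BGR),(800,600),interpolation=cv2.INTER_CUBIC));print(u0,v0)
a=np.array([590.5,321]);ex=np.array([.9934,.1149]);ey=np.array([-.1149,.9934])
Q=np.array([at(w,u,v,0) for v in range(0,200) for u in range(200,440)]);Q=Q[np.isfinite(Q).all(1)]
L=np.c_[(Q[:,:2]-a)@ex,(Q[:,:2]-a)@ey,Q[:,2]]
k=(abs(L[:,0])<18)&(abs(L[:,1])<7)&(L[:,2]>193)&(L[:,2]<210);print('crown',k.sum(),np.percentile(L[k],[5,50,95],axis=0).round(1))
k=(abs(L[:,0])<8)&(abs(L[:,1])>10)&(abs(L[:,1])<16)&(L[:,2]>180)&(L[:,2]<200);print('bar',k.sum(),np.percentile(L[k],[5,50,95],axis=0).round(1) if k.sum() else '')
k=(L[:,0]>-90)&(L[:,0]<-50)&(abs(L[:,1])<12)&(L[:,2]>140)&(L[:,2]<190);print('plate',k.sum(),np.percentile(L[k],[5,50,95],axis=0).round(1) if k.sum() else '')
E
```

```text
17.25 [470.69517147 306.54249184 203.47235683] [0.38956428 0.45393433 0.84255608]
[549.8030139  315.83465746 365.18317767]
[320.85681191  27.43554446]
260 0
crown 2141 [[-1.260e+01 -6.300e+00  1.980e+02]
 [-1.900e+00 -2.000e-01  1.996e+02]
 [ 8.600e+00  6.300e+00  2.011e+02]]
bar 413 [[  0.8 -15.4 189. ]
 [  2.7  10.5 191.3]
 [  5.6  15.5 193.3]]
plate 949 [[-76.8  -4.4 154.3]
 [-63.6   0.4 164.2]
 [-51.5   4.7 165.7]]
```

View pics/c7.png

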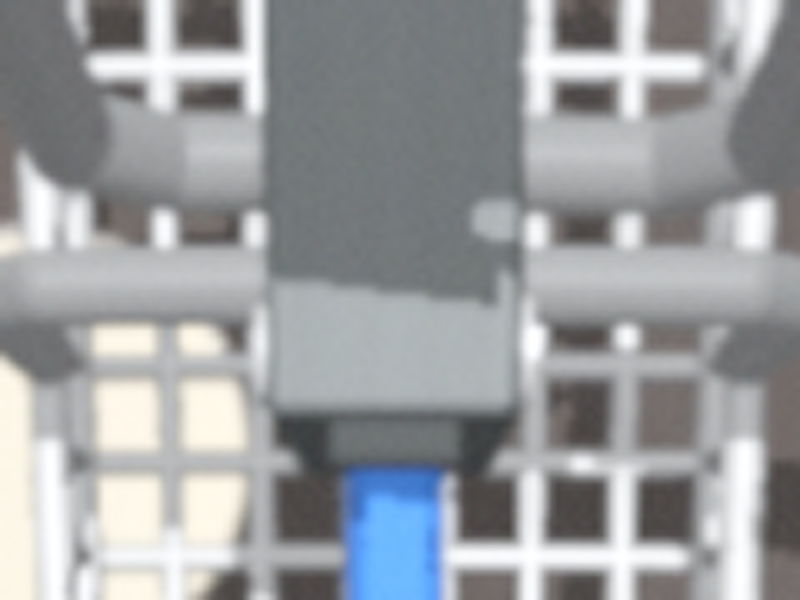

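The wrist close-up shows the bar passing under the hook crown on both sides, the loop clear of the hook. Crown top (199.6) minus bar centre (about 189) is 11 mm; 12 is expected when shut, and an unshut claw would give more. So the bar is seated. Now I retreat and check stillness.

Call:
play_rows(increments="0.4 -0.03 0 0 0;0.4 -0.04 0 0 0;0.4 -0.01 -0.03 0.01 0;0.4 0 -0.045 0 0;0.4 0 -0.045 0 0;0.4 0 -0.045 0 0;0.4 0 -0.045 0 0;0.4 0 -0.02 0 0;0.4 0 0 0 0;0.4 0 0 0 0;0.4 0 0 0 0;0.4 0 0 0 0;0.4 0 0 0 0;0.4 0 0 0 0;0.4 0 0 0 0")

```text
t: 18.8
ee_pos: [391.9, 76.7, 213.8]
orientation: [-3.136, -0.182, 0.0]
ft_force: [0.5, -0.4, -0.0]
width: 34.9
```

```bash
python3 - <<'E'
from h import *
ref=load('s6');t0=load('top0')
A=snap('scene','s8')
for _ in range(6): snap('scene')
B=snap('scene','s9');t=snap('top','t9')
r=np.s_[190:320,270:360]
for n,x,y in(('6v8',ref,A),('8v9',A,B)):
    d=np.abs(x['img'][r].astype(int)-y['img'][r].astype(int)).sum(2);print(n,d.mean(),(d>60).sum())
s0=load('scene0')
for n,P in(('jar',[702,299,100]),('bottle',[656,90,70])):
    c=proj(t,P).astype(int);q=np.s_[c[1]-14:c[1]+14,c[0]-14:c[0]+14];print(n,c,np.abs(t['img'][q].astype(int)-t0['img'][q]).mean())
c=proj(B,[601,340,14]).astype(int);print(c)
b=cv2.cvtColor(B['img'][180:330,250:400],cv2.COLOR_RGB2BGR);cv2.imwrite('pics/c9.png',cv2.resize(b,(600,600),interpolation=cv2.INTER_CUBIC));print(ctrl.get_obs()['t'])
E
```

```text
6v8 7.631623931623932 45
8v9 3.2595726495726494 0
jar [306 197] 5.591836734693878
bottle [391 220] 4.66921768707483
[298 340]
19.25
```

View pics/c9.png

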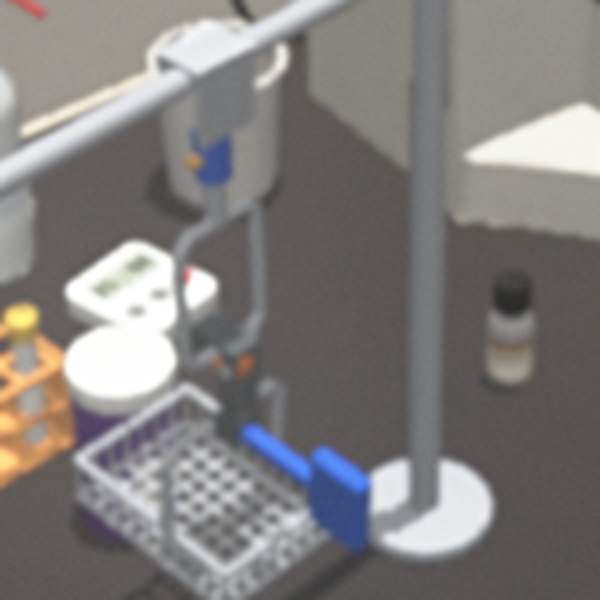

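```bash
python3 -c "
from workcell import ctrl
print(ctrl.close_job())"
```

```text
the job is handed in; nothing more can be done
None
```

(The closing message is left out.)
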